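# Shift the tube roller mixer into third gear

### The arm

A 6-joint arm with a two-finger parallel gripper is mounted at the origin on the work surface. World frame = base frame: x ahead of the robot, y to its left, z up, the work surface at z = 0. Lengths are in m, angles in degrees, forces in N, time in s.
With the tool pointing down it reaches from about 0.4 to 0.825 m from the base axis. Payload 7 kg.
Tool frame: the origin (TCP) lies between the finger pads; the fingertips stand 14 mm ahead of it and the grasp point (between the pads) lies 5 mm behind it; z points along the fingers, y is the line along which they close (so a half turn about z gives the same grasp; the last joint's range is limited). The gripper opens to 88 mm and grips with 3 to 60 N. Pads are 19 mm wide; open, the fingers measure 130 mm over their backs; the gripper's body (78 mm by 193 mm) begins 47 mm behind the grasp point.
Start: joints at [-59.525, 20.546, 0.682, 0, -70.136, -16.507], TCP at [0.163, -0.655, 0.241] pointing down, gripper open.
Joint ranges: [-176.03, 176.03], [-82.01, 121.73], [-58.28, 71.71], [-173.87, 95.51], [-174.79, -0.11], [-173.66, 173.66]. Speed limits (degrees/s): [136.94, 136.94, 172.46, 180, 180, 180].

### API

Orientations are given as [roll, pitch, yaw] about the fixed x, y, z axes, in that order (R = Rz(yaw) Ry(pitch) Rx(roll)).
In Python, from plant import status, cams, job gives the robot as it stands. The module is installed in compiled form; this text tells all that it offers.
- The arm moves only by the tool step_arm, never from a script. Its arguments are lists of equal length, an entry for each row: "xyz": the shift along the tool's x, y, z each as a share of 20 cm, from -1 to 1, a list of three; "yaw": the turn about the tool's z as a share of 360 degrees, from -1 to 1; "claw": the closure, from -1 (fully open) to 1 (shut). A call has 1 to 20 rows; each row is the pose to reach, as a shift and turn from the pose commanded when the call began, along the tool's axes at that moment, turning the shorter way round; what a row does not reach only later rows make up. A row lasts 1/12 s, in which the tool goes at most 41.7 mm and 7.16 degrees, less where a joint would pass 70% of its speed; a pose out of reach is approached as far as the arm can. A call with a number of a shift or a turn outside -1 to 1 is refused whole. A call with a gripper value outside its range is refused whole. The fingers move at their own pace and stop on an object; "grip_force" is the grip in N (left out, the last holds). Time passes only in rows, so rows that repeat a pose let the fingers close. It gives the time, the measured TCP pose, the force, the opening and the grip force at its end, in the units of the state.
- status.get_state(): the state, without advancing time (a new reading comes with each control period).
- cams.capture(name): name is "side" or "top"; returns (picture, depth): 480x640x3 uint8, blue, green, red; 480x640 float32, m along the optical axis (not along the pixel's ray), 0 where there is no reading.
- cams.calibration(name): a dict with "mtx" (3x3 intrinsics, pixels), "camera_from_world" (4x4, takes a point from world to camera coordinates). Camera axes: x right, y down, z forward; pixel columns grow to the right and rows downward; lengths in m; the calibration is good to about 2 mm. A picture is of the moment at which its call begins. calibration takes no time and is no camera call.
- job.close_job(): hands the job in; it is judged then, once.
The state is a dict: "time_s": time; "joints": joint angles; "qd": joint speeds; "joint_torque": joint torques, N m; "tcp_pos": TCP position; "eef_rot": TCP orientation; "contact_force": force on the tool from outside, world axes, zero at the start; "moment": the same for the moment, N m; "gripper_width": finger opening in m; "gripper_force": force on a finger pad.
Only numpy, scipy, OpenCV 4.12 (cv2) and the standard library are available. Lean on these libraries where they do the work, as an engineer would, in place of code of your own. Each camera call takes 0.05 s, during which the arm holds its last target. There are 200 camera calls.

### The job

Put the tube roller mixer into third gear: pushing with the fingertips only, bring the gear lever to neutral, push it across to the right-hand leg of its H-shaped gate, and then forward (away from the robot) into the third slot until it is fully home, and leave it there. Push gently, never grip or pinch the lever, and do not run it back into the fourth slot, which is reverse. Leave the jar, stopper, bottles, beaker, rack and tray where they stand.

Things in the scene. Friction and masses are not known exactly. Their poses are not given: they have to be found in the camera images.
- mixer: Fixed roller mixer: white gear housing 250 mm deep, 290 wide, deck 112 high; a black roller bed adjoins its far side (to 326 mm beyond the origin, 310 wide, below 95 high). Origin on the table under the gate's centre; x = forward, away from the robot; y = left; z up. Place and yaw (within 0.35 rad) vary. One to four studs on the deck mark slots: 1 left forward, 2 left back, 3 right forward, 4 right back.
- gate_center (a point): Centre of the steel gate plate's top (120 x 122 mm plate, 114 mm above the table), axes as the mixer's. Its opening is an H: two legs along x, 16 mm wide, centred at y = +23 mm (left) and -23 mm (right), ending at x = +34 and -34 mm, joined midway by a 20 mm wide cross channel along y (neutral) between two round-cornered tongues.
- third_slot (a point): Closed forward end of the right-hand leg (third slot) at the plate's top: x +34, y -23 mm from gate_center. The stem, not the knob, goes there; with the lever home in the third slot the knob's centre is at x +50, y -43 mm from gate_center and 74 mm above it.
- gear_knob: Gear lever's black ball knob, diameter 38 mm; origin at the ball's centre, z up along the lever. A 10 mm steel stem runs down through the gate to a pivot 20 mm above the table under the gate's centre, 180 mm from the ball's centre. Tilts only, cannot be lifted. Starts anywhere along the left leg. About 2 N moves it; it stays where left; the gate guides it; the ends are rubber-buffered.
- gear_across (a joint): Sideways tilt of the lever, rad, about the mixer's x axis: 0 in the middle, about -0.25 in the left leg, +0.25 in the right leg (stops at -0.27 and +0.27). Knob centre y in the mixer's frame = -180 mm x cos(gear_fore) x sin(gear_across), about +-44 mm in the legs.
- gear_fore (a joint): Fore-and-aft tilt of the lever, rad: 0 in neutral (crossing is free within about +-0.05), +0.29 fully home forward (slots 1 and 3), -0.29 fully home back (slots 2 and 4). Knob centre in the mixer's frame: x = 180 mm x sin(gear_fore); height above the table 200 mm upright, about 187 mm in the end of a slot.
- sample_jar: Small capped jar, diameter 44, 48 mm high, standing loose on the deck's near left corner. Origin: centre of its underside. Not to be disturbed.
- stopper: Rubber stopper, diameter 28, 26 mm high, standing loose on the deck's far right corner. Origin: centre of its underside. Not to be disturbed.
- reagent_bottle: White bottle, diameter 64, 150 mm high, on the table close to the left of the mixer. Origin: centre of its underside. Not to be disturbed.
- beaker: Glass beaker, diameter 70, 85 mm high, on the table close to the right of the mixer. Origin: centre of its underside. Not to be disturbed.
- tube_rack: White rack with capped sample tubes, 70 x 160 mm, 102 mm high, on the table farther left. Origin: centre of its underside. Not to be disturbed.
- steel_tray: Shallow steel tray, 130 x 190 mm, 25 mm high, on the table farther right. Origin: centre of its underside. Not to be disturbed.
- small_bottle: Amber bottle, diameter 40, 75 mm high, on the table, near left. Origin: centre of its underside. Not to be disturbed.

How it is judged:
By the outcome, as a careful person would: the job done as asked, in the order asked, and still so for the second after the job is handed in, with the robot touching nothing.
It also fails if it takes over 51 s, if anything falls off the work surface, if the arm or the gripper's body presses on something with over 40 N, if the wrist force passes 120 N, or if a joint passes its speed limit or range.

## Working session

There is one attempt and no reset: what is moved stays moved. The work goes in short steps, Python scripts to look and compute and a tool call to move; the robot and the scene stay as the last step left them, time stands still between calls to the robot, and variables do not carry over. Pictures are saved under pics/ and viewed, at most 10 in all, crops included, and the job is handed in when it is done.

Besides the shell and the picture viewer there is one more tool, called after "Request:" in YAML: its name, and indented under it one key for each argument. step_arm: Moves the arm, as the interface text tells. Shift numbers are shares of 20 cm and turn numbers shares of 360 degrees, none past 1 either way. Its arguments: {"type":"object","properties":{"xyz":{"type":"array"},"yaw":{"type":"array"},"claw":{"type":"array"},"grip_force":{"type":"number"}},"required":["xyz","yaw","claw"]}

```bash
mkdir -p pics; cat > h.py <<'E'
import numpy as np,cv2
from plant import status,cams,job
def cap(n):
    p,d=cams.capture(n);c=cams.calibration(n);return p,d,np.array(c["mtx"]),np.array(c["camera_from_world"])
def pts(d,K,T):
    v,u=np.mgrid[:480,:640];P=np.stack([(u-K[0,2])/K[0,0]*d,(v-K[1,2])/K[1,1]*d,d],-1)
    W=(P-T[:3,3])@T[:3,:3];W[d<=0]=np.nan;return W
def ray(uv,K,T,z):
    r=T[:3,:3].T@np.linalg.inv(K)@np.array([*uv,1.]);o=-T[:3,:3].T@T[:3,3];return o+r*(z-o[2])/r[2]
E
python3 - <<'E'
from h import *
s=status.get_state();print(s["tcp_pos"],s["eef_rot"],s["time_s"])
for n in("top","side"):
    p,d,K,T=cap(n);cv2.imwrite(f"pics/{n}1.png",p);np.savez(f"{n}1.npz",p=p,d=d,K=K,T=T);print(n,-T[:3,:3].T@T[:3,3],T[:3,:3].T[:,2],K[0,0])
E
```

```text
[ 0.16277573 -0.65458709  0.23962739] [ 1.79903247e+02 -1.02581918e-02 -1.66039228e+02] 0.0
top [ 0.24723662 -0.02595742  1.55518724] [ 2.01554719e-01 -6.21599319e-04 -9.79477059e-01] 530.3508586689524
side [-0.09067024  0.81184546  0.91434695] [ 0.48535436 -0.65035322 -0.58435591] 436.2766848703047
```

View pics/top1.png

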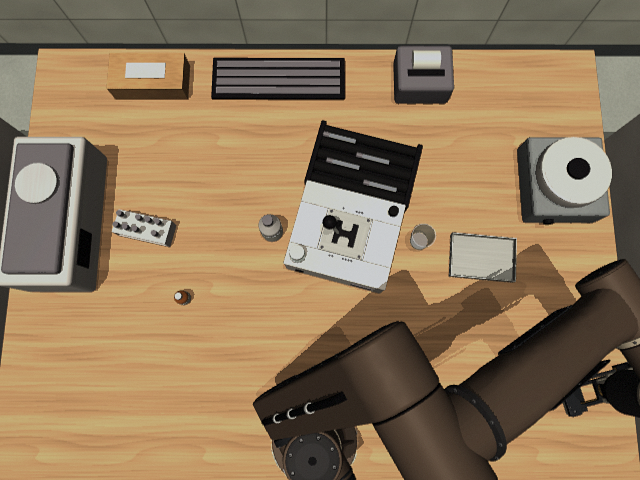

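View pics/side1.png

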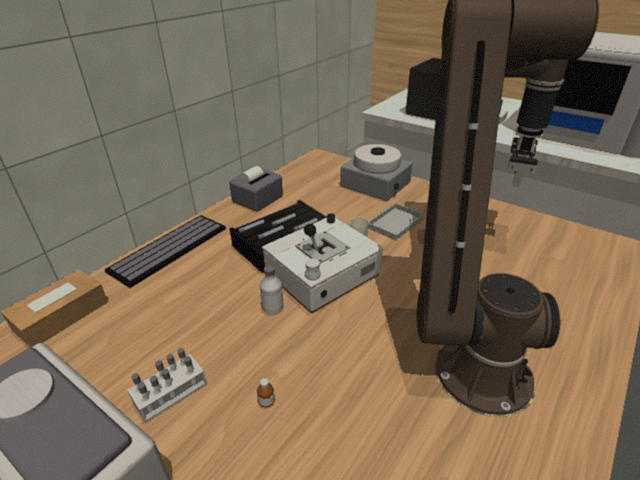

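Top view: the white housing is at about (345,235), the gate plate at (344,235), and the black knob at (330,222), in the left leg towards the front. The jar is at (297,253), the stopper at (393,211) and the beaker at (422,237). Next I'll measure the gate and knob.

```bash
python3 - <<'E'
from h import *
z=np.load("top1.npz");p,d,K,T=z["p"],z["d"],z["K"],z["T"];W=pts(d,K,T)
m=(abs(W[...,2]-.113)<.008);m[:,:270]=0;m[:,420:]=0;m[:165]=0;m[300:]=0
m=cv2.morphologyEx(m.astype(np.uint8),cv2.MORPH_OPEN,np.ones((3,3)))
n,l,st,_=cv2.connectedComponentsWithStats(m);k=1+np.argmax(st[1:,4])
v,u=np.nonzero(l==k);G=np.array([ray((a,b),K,T,.112)[:2] for a,b in zip(u,v)],np.float32)
r=cv2.minAreaRect(G);print("deck",r,"z",np.nanmedian(W[l==k][:,2]));B=cv2.boxPoints(r)
# plate: beige (low blue vs red) within deck
q=p.astype(int);print("plate col",p[250,335],p[228,360],"deck col",p[270,350],p[200,350])
b=((q[...,2]-q[...,0])>8)&(cv2.morphologyEx((l==k).astype(np.uint8),cv2.MORPH_CLOSE,np.ones((25,25)))>0)
b=cv2.morphologyEx(b.astype(np.uint8),cv2.MORPH_OPEN,np.ones((3,3)));b[:, :308]=0
n,l2,st,_=cv2.connectedComponentsWithStats(b);k2=1+np.argmax(st[1:,4]);v,u=np.nonzero(l2==k2)
r2=cv2.minAreaRect(np.array([ray((a,c),K,T,.114)[:2] for a,c in zip(u,v)],np.float32));print("plate",r2)
for n_ in("top","side"):
    z=np.load(n_+"1.npz");p,d,K,T=z["p"],z["d"],z["K"],z["T"];W=pts(d,K,T)
    m=(W[...,2]>.165)&(W[...,2]<.23)&(np.hypot(W[...,0]-r[0][0],W[...,1]-r[0][1])<.12)
    v,u=np.nonzero(m);w=W[m];print(n_,"knob n",len(u),"px",u.min(),u.max(),v.min(),v.max(),u.mean(),v.mean(),"mean",w.mean(0),"top",np.percentile(w[:,2],97))
    uv=((u.min()+u.max())/2,(v.min()+v.max())/2);print(ray(uv,K,T,.19))
    cx,cy=int(uv[0]),int(uv[1]);cv2.imwrite(f"pics/{n_}crop.png",cv2.resize(p[cy-50:cy+60,cx-65:cx+80],None,fx=5,fy=5,interpolation=2))
E
```

```text
deck ((0.562175989151001, -0.08343622088432312), (0.2892643213272095, 0.250110000371933), 75.18832397460938) z 0.1124316774281138
plate col [174 190 193] [169 183 187] deck col [206 204 202] [198 204 201]
plate ((0.563688337802887, -0.07814700901508331), (0.13508278131484985, 0.12434523552656174), 75.59645080566406)
top knob n 162 px 323 336 215 229 329.4012345679012 222.0 mean [ 0.5735807  -0.03976242  0.20619208] top 0.2147529671831346
[ 0.57750013 -0.04018555  0.19      ]
side knob n 138 px 303 315 223 237 309.42753623188406 229.56521739130434 mean [ 0.57265397 -0.03136634  0.19858174] top 0.21276599600048557
[ 0.58027611 -0.03891325  0.19      ]
```

View pics/topcrop.png

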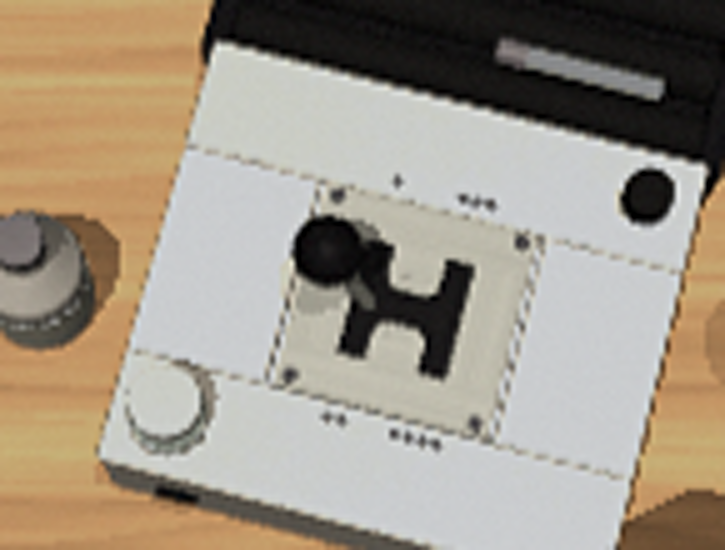

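Top crop: the plate screws are at about (337,195), (521,242), (291,375) and (475,424) in the crop. The H opening is clear, and the stem enters the left leg near its middle, so the lever is close to neutral but slightly forward. I'll fix the frame from this and work out the waypoints.

```bash
cat >> h.py <<'E'
from scipy.spatial.transform import Rotation as Ro
C=np.array([.5625,-.0785]);A=np.radians(-14.8)
M=np.array([[np.cos(A),-np.sin(A)],[np.sin(A),np.cos(A)]])
def mix(w): return (np.asarray(w)[:2]-C)@M
def go(mx,my,z,yaw=165.2):
    s=status.get_state();R=Ro.from_euler("xyz",s["eef_rot"],degrees=True)
    t=np.array([*(C+M@[mx,my]),z]);dl=R.inv().apply(t-s["tcp_pos"])
    print("tcp mix",mix(s["tcp_pos"]).round(4),"z",round(s["tcp_pos"][2],4),"yaw",s["eef_rot"][2].round(2),"F mix",(np.array(s["contact_force"][:2])@M).round(2),"-> xyz",(dl/.2).round(4),"turn",-((yaw-s["eef_rot"][2]+180)%360-180)/360,"world",t.round(3))
E
python3 - <<'E'
from h import *
z=np.load("top1.npz");K,T=z["K"],z["T"]
S=[ray((264+(a-2)/5,172+(b-2)/5),K,T,.114)[:2] for a,b in[(337,195),(521,242),(291,375),(475,424)]]
S=np.array(S);print("screw centre",S.mean(0),"edges",np.linalg.norm(S[0]-S[1]),np.linalg.norm(S[0]-S[2]),np.degrees(np.arctan2(*(S[0]-S[2])[::-1])))
# stopper/deck check: deck centre in mixer frame
print("deck ctr mix",mix([.56218,-.08344]),"plate",mix([.5637,-.0781]),"screws",mix(S.mean(0)))
for n,uv in(("top",(329.5,222)),("side",(309,230))):
    z=np.load(n+"1.npz");print(n,mix(ray(uv,z["K"],z["T"],.194)))
go(.06,.044,.26)
E
```

```text
screw centre [ 0.56373773 -0.083524  ] edges 0.10636344962445249 0.10607382454045933 -13.947930809578194
deck ctr mix [ 0.00095252 -0.00485785] plate [0.00105801 0.00069326] screws [ 0.00248003 -0.00454115]
top [0.00376899 0.04066815]
side [0.0022918  0.04640998]
tcp mix [-0.2392 -0.6591] z 0.2397 yaw -166.04 F mix [-1.01  0.7 ] -> xyz [-3.0033  2.3621 -0.0983] turn 0.07989423169617835 world [ 0.632 -0.051  0.26 ]
```

The screws and the deck agree on the centre at (0.563, -0.0835). The knob is then at x≈+2 mm, y≈+45 mm in the mixer frame, so the lever is already in neutral in the left leg. I'll go to its left with the fingers closed.

```bash
sed -i 's/^C=.*;A/C=np.array([.5630,-.0835]);A/' h.py; python3 -c "
from h import *
go(.002,.115,.27)"
```

```text
tcp mix [-0.241  -0.6544] z 0.2397 yaw -166.04 F mix [-1.01  0.7 ] -> xyz [-2.9162  2.7881 -0.1477] turn 0.07989423169617835 world [0.594 0.027 0.27 ]
```

Request:
step_arm:
  xyz:
    - [-0.1, 0.1, -0.1]
    - [-0.25, 0.24, -0.15]
    - [-0.4, 0.38, -0.15]
    - [-0.55, 0.52, -0.15]
    - [-0.7, 0.67, -0.15]
    - [-0.85, 0.81, -0.15]
    - [-0.97, 0.93, -0.15]
  yaw: [0, 0, 0, 0, 0, 0, 0]
  claw: [1, 1, 1, 1, 1, 1, 1]
  grip_force: 5

```text
time_s: 0.68
tcp_pos: [0.307, -0.4254, 0.2704]
eef_rot: [180.0, 0.0, -166.0]
contact_force: [0.7, -0.3, -0.2]
gripper_width: 0.0466
gripper_force: 0.0
```

Request:
step_arm:
  xyz:
    - [-0.13, 0.12, 0]
    - [-0.27, 0.26, 0]
    - [-0.41, 0.39, 0]
    - [-0.55, 0.53, 0]
    - [-0.69, 0.66, 0]
    - [-0.83, 0.8, 0]
    - [-0.97, 0.93, 0]
  yaw: [0, 0, 0, 0, 0, 0, 0]
  claw: [1, 1, 1, 1, 1, 1, 1]

```text
time_s: 1.27
tcp_pos: [0.45, -0.1984, 0.2706]
eef_rot: [180.0, 0.0, -166.0]
contact_force: [1.2, -0.7, 0.6]
gripper_width: 0.0019
gripper_force: 0.0
```

Request:
step_arm:
  xyz:
    - [-0.13, 0.12, 0]
    - [-0.27, 0.26, 0]
    - [-0.41, 0.39, 0]
    - [-0.55, 0.53, 0]
    - [-0.69, 0.66, 0]
    - [-0.83, 0.8, 0]
    - [-0.97, 0.93, 0]
    - [-0.97, 0.93, 0]
    - [-0.97, 0.93, 0]
    - [-0.97, 0.93, 0]
  yaw: [0.01, 0.025, 0.04, 0.055, 0.07, 0.08, 0.08, 0.08, 0.08, 0.08]
  claw: [1, 1, 1, 1, 1, 1, 1, 1, 1, 1]

```text
time_s: 2.1
tcp_pos: [0.5926, 0.0271, 0.2698]
eef_rot: [-180.0, -0.1, 165.2]
contact_force: [-0.0, 0.7, -0.3]
gripper_width: 0.0008
gripper_force: 0.0
```

```bash
python3 - <<'E'
from h import *
go(.002,.115,.196)
p,d,K,T=cap("top");cv2.imwrite("pics/t2.png",cv2.resize(p[140:300,240:450],None,fx=3.7,fy=3.7))
print(status.get_state()["gripper_width"],status.get_state()["contact_force"],status.get_state()["time_s"])
E
```

```text
tcp mix [0.0003 0.1144] z 0.2698 yaw 165.21 F mix [-0.19  0.71] -> xyz [-0.0088  0.003   0.3692] turn 3.992559957595176e-05 world [0.594 0.027 0.196]
0.00037033200988509813 [-0.71313536 -0.32508503  0.60665647] 2.15
```

View pics/t2.png

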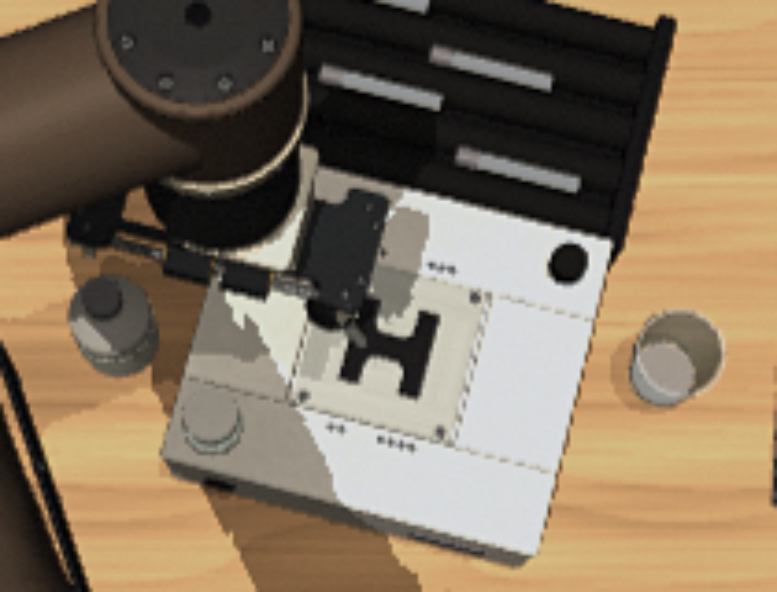

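View: the closed fingers hover left of the knob (knob at about (325,310) in the crop), clear of the jar and bottle. Next I'll descend and start pushing right.

Request:
step_arm:
  xyz:
    - [-0.01, 0, 0.1]
    - [-0.01, 0, 0.2]
    - [-0.01, 0, 0.3]
    - [-0.01, 0, 0.37]
    - [-0.01, 0, 0.37]
    - [-0.01, 0, 0.37]
  yaw: [0, 0, 0, 0, 0, 0]
  claw: [1, 1, 1, 1, 1, 1]

```text
time_s: 2.65
tcp_pos: [0.5944, 0.0253, 0.1967]
eef_rot: [-180.0, -0.0, 165.1]
contact_force: [-0.2, 0.7, 0.8]
gripper_width: 0.0005
gripper_force: 0.0
```

Request:
step_arm:
  xyz:
    - [0, -0.03, 0]
    - [0, -0.06, 0]
    - [0, -0.09, 0]
    - [0, -0.12, 0]
    - [0, -0.14, 0]
    - [0, -0.16, 0]
    - [0, -0.18, 0]
    - [0, -0.2, 0]
    - [0, -0.22, 0]
    - [0, -0.24, 0]
    - [0, -0.26, 0]
    - [0, -0.28, 0]
  yaw: [0, 0, 0, 0, 0, 0, 0, 0, 0, 0, 0, 0]
  claw: [1, 1, 1, 1, 1, 1, 1, 1, 1, 1, 1, 1]

```text
time_s: 3.65
tcp_pos: [0.5807, -0.0279, 0.1967]
eef_rot: [180.0, 0.0, 165.2]
contact_force: [0.7, 2.6, 1.4]
gripper_width: 0.0003
gripper_force: 1.3
```

```bash
python3 - <<'E'
from h import *
go(.002,-.003,.196)
p,d,K,T=cap("side");cv2.imwrite("pics/s3.png",cv2.resize(p[180:290,240:390],None,fx=5,fy=5))
E
```

```text
tcp mix [0.0029 0.0582] z 0.1967 yaw 165.18 F mix [-0.02  2.63] -> xyz [ 0.0042 -0.3062  0.0033] turn -4.870166703104436e-05 world [ 0.564 -0.087  0.196]
```

View pics/s3.png

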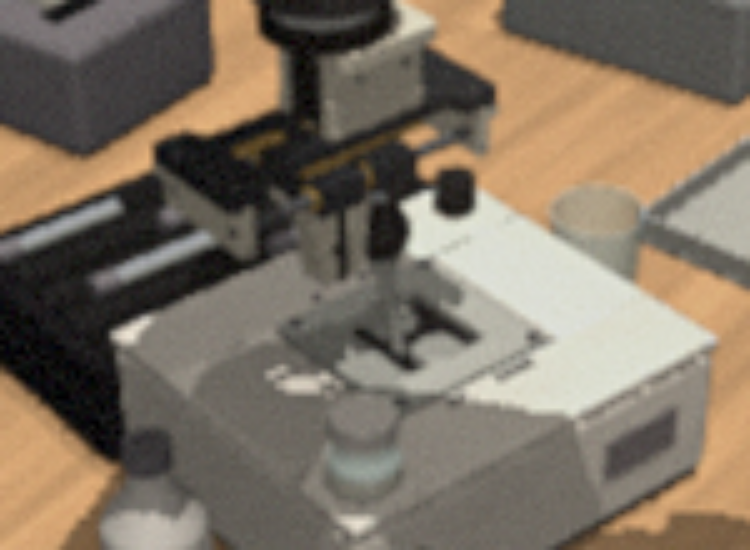

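View: the fingertips bear on the left of the knob (385,230), and the lever is moving across the neutral channel at about 2.6 N. I'll carry on.

Request:
step_arm:
  xyz:
    - [0, -0.02, 0]
    - [0, -0.04, 0]
    - [0, -0.06, 0]
    - [0, -0.08, 0]
    - [0, -0.1, 0]
    - [0, -0.12, 0]
    - [0, -0.14, 0]
    - [0, -0.16, 0]
    - [0, -0.18, 0]
    - [0, -0.2, 0]
    - [0, -0.22, 0]
    - [0, -0.24, 0]
  yaw: [0, 0, 0, 0, 0, 0, 0, 0, 0, 0, 0, 0]
  claw: [1, 1, 1, 1, 1, 1, 1, 1, 1, 1, 1, 1]

```text
time_s: 4.7
tcp_pos: [0.5681, -0.0745, 0.1964]
eef_rot: [-180.0, -0.0, 165.2]
contact_force: [0.5, 1.2, 0.9]
gripper_width: 0.0005
gripper_force: 0.9
```

Request:
step_arm:
  xyz:
    - [0, -0.01, 0]
    - [0, -0.02, 0]
    - [0, -0.03, 0]
    - [0, -0.04, 0]
    - [0, -0.05, 0]
    - [0, -0.06, 0]
    - [0, -0.06, 0]
  yaw: [0, 0, 0, 0, 0, 0, 0]
  claw: [1, 1, 1, 1, 1, 1, 1]

```text
time_s: 5.28
tcp_pos: [0.565, -0.086, 0.1964]
eef_rot: [-180.0, -0.0, 165.2]
contact_force: [-0.4, 0.4, -0.6]
gripper_width: 0.0008
gripper_force: 0.3
```

```bash
cat > k.py <<'E'
from h import *
for n in("side","top"):
    p,d,K,T=cap(n);W=pts(d,K,T);w=(W[...,:2]-C)@M
    q=cv2.medianBlur(p,3).max(-1)<75
    m=q&(W[...,2]>.15)&(W[...,2]<.222)&(abs(w[...,0])<.09)&(abs(w[...,1])<.085)
    c,l,st,ce=cv2.connectedComponentsWithStats(m.astype(np.uint8))
    for i in range(1,c):
        if st[i,4]>25: print(n,st[i],"mix@z.194",mix(ray(ce[i],K,T,.194)).round(4),"z",np.nanmean(W[l==i][:,2]).round(3))
E
python3 - <<'E'
from h import *
go(.0,-.003,.196)
import k
E
```

```text
tcp mix [ 0.0026 -0.0019] z 0.1964 yaw 165.16 F mix [-0.49  0.27] -> xyz [ 0.0128 -0.0055  0.0021] turn -0.00011898637709645893 world [ 0.562 -0.086  0.196]
side [329 214   8  12  72] mix@z.194 [ 0.0004 -0.0384] z 0.202
```

Request:
step_arm:
  xyz:
    - [0, -0.008, 0]
    - [0, -0.015, 0]
    - [0, -0.015, 0]
  yaw: [0, 0, 0]
  claw: [1, 1, 1]

```text
time_s: 5.63
tcp_pos: [0.5644, -0.0887, 0.1965]
eef_rot: [180.0, -0.0, 165.2]
contact_force: [0.9, 0.9, -0.4]
gripper_width: 0.0003
gripper_force: 0.5
```

Request:
step_arm:
  xyz:
    - [0, -0.008, 0]
    - [0, -0.015, 0]
    - [0, -0.015, 0]
  yaw: [0, 0, 0]
  claw: [1, 1, 1]

```text
time_s: 5.88
tcp_pos: [0.5636, -0.0917, 0.1965]
eef_rot: [-180.0, -0.0, 165.2]
contact_force: [-0.5, 1.5, 0.5]
gripper_width: 0.0003
gripper_force: 0.6
```

```bash
python3 - <<'E'
from h import *
go(.0,-.003,.196)
import k
p,d,K,T=cap("top");cv2.imwrite("pics/t4.png",cv2.resize(p[180:290,270:420],None,fx=5,fy=5))
E
```

```text
tcp mix [ 0.0027 -0.0077] z 0.1965 yaw 165.16 F mix [-0.87  1.32] -> xyz [0.0134 0.0237 0.0027] turn -0.00010063417780704261 world [ 0.562 -0.086  0.196]
side [330 214   8  11  69] mix@z.194 [-0.0007 -0.0428] z 0.201
```

View pics/t4.png

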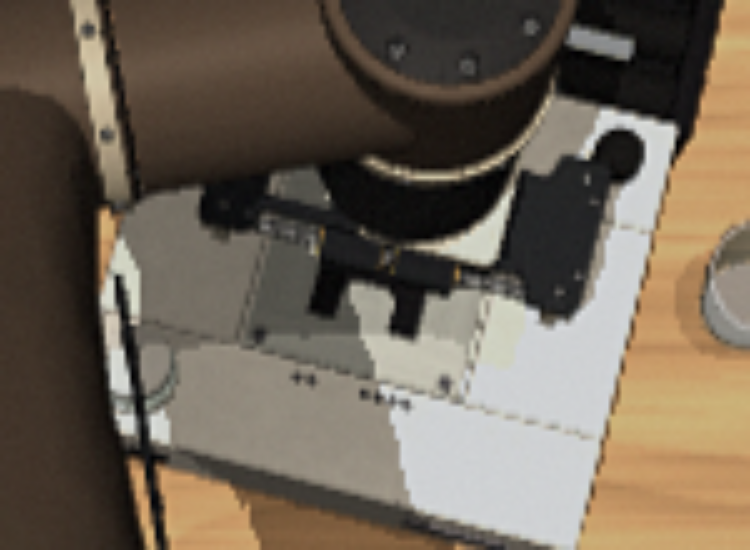

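View: the gripper hides the knob from above. The side view puts the knob at x≈0, y≈-43 mm, in the right leg at neutral. I'll back off left, go round behind it, and then push forward.

Request:
step_arm:
  xyz:
    - [0, 0.08, 0]
    - [0, 0.19, 0]
    - [0.1, 0.19, 0]
    - [0.2, 0.19, 0]
    - [0.3, 0.19, 0]
    - [0.3, 0.1, 0]
    - [0.3, 0, 0]
    - [0.3, -0.1, 0]
    - [0.3, -0.18, 0]
    - [0.3, -0.18, 0]
    - [0.3, -0.18, 0]
  yaw: [0, 0, 0, 0, 0, 0, 0, 0, 0, 0, 0]
  claw: [1, 1, 1, 1, 1, 1, 1, 1, 1, 1, 1]

```text
time_s: 6.95
tcp_pos: [0.4964, -0.1116, 0.1968]
eef_rot: [-180.0, 0.0, 165.1]
contact_force: [-0.3, -0.1, 0.2]
gripper_width: 0.0002
gripper_force: 0.0
```

```bash
python3 - <<'E'
from h import *
go(-.03,-.044,.196)
import k
p,d,K,T=cap("side");cv2.imwrite("pics/s5.png",cv2.resize(p[180:290,260:410],None,fx=5,fy=5))
E
```

```text
tcp mix [-0.0572 -0.0442] z 0.1968 yaw 165.08 F mix [-0.25 -0.13] -> xyz [-0.136   0.0013  0.0043] turn -0.0003256188888519615 world [ 0.523 -0.118  0.196]
```

View pics/s5.png

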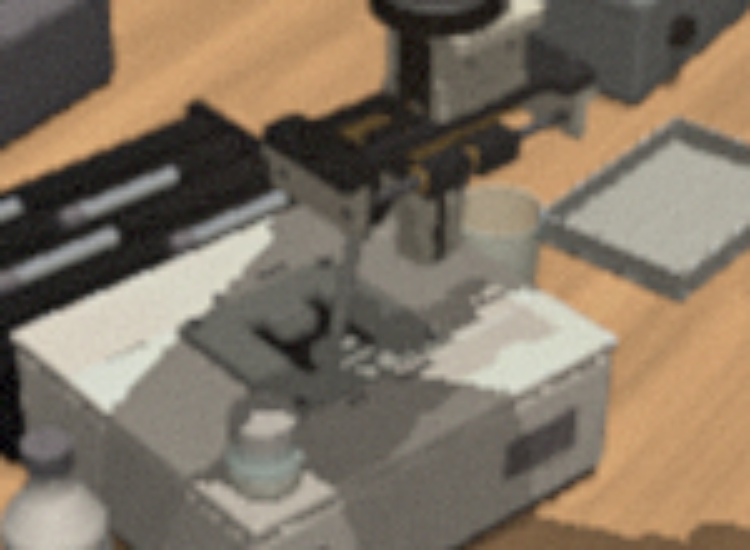

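View: the lever stands in the right leg with its stem at about (350,280). The fingers are at (430,220), behind the knob and clear of it. Now I'll push forward.

Request:
step_arm:
  xyz:
    - [0, 0, 0.04]
    - [-0.03, 0, 0.04]
    - [-0.06, 0, 0.04]
    - [-0.09, 0, 0.04]
    - [-0.12, 0, 0.04]
    - [-0.135, 0, 0.04]
    - [-0.15, 0, 0.04]
    - [-0.165, 0, 0.04]
    - [-0.18, 0, 0.04]
    - [-0.195, 0, 0.04]
    - [-0.21, 0, 0.04]
    - [-0.225, 0, 0.04]
    - [-0.24, 0, 0.04]
  yaw: [0, 0, 0, 0, 0, 0, 0, 0, 0, 0, 0, 0, 0]
  claw: [1, 1, 1, 1, 1, 1, 1, 1, 1, 1, 1, 1, 1]

```text
time_s: 8.18
tcp_pos: [0.5431, -0.1233, 0.1886]
eef_rot: [-180.0, -0.0, 165.2]
contact_force: [-1.7, 0.3, 1.4]
gripper_width: 0.0005
gripper_force: 0.8
```

Request:
step_arm:
  xyz:
    - [-0.015, 0, 0]
    - [-0.03, 0, 0]
    - [-0.045, 0, 0]
    - [-0.06, 0, 0]
    - [-0.075, 0, 0]
    - [-0.09, 0, 0]
    - [-0.1, 0, 0]
    - [-0.11, 0, 0]
    - [-0.12, 0, 0]
    - [-0.12, 0, 0]
  yaw: [0, 0, 0, 0, 0, 0, 0, 0, 0, 0]
  claw: [1, 1, 1, 1, 1, 1, 1, 1, 1, 1]

```text
time_s: 9.02
tcp_pos: [0.5664, -0.1294, 0.1884]
eef_rot: [-180.0, -0.0, 165.2]
contact_force: [-0.2, -0.0, -0.9]
gripper_width: 0.0008
gripper_force: 0.8
```

```bash
python3 - <<'E'
from h import *
go(.0225,-.044,.188)
import k
E
```

```text
tcp mix [ 0.015  -0.0435] z 0.1884 yaw 165.17 F mix [-0.15 -0.08] -> xyz [-0.0374 -0.0024  0.0022] turn -8.281884776614055e-05 world [ 0.574 -0.132  0.188]
side [318 212   6   9  46] mix@z.194 [ 0.0391 -0.0246] z 0.194
```

Now the last few millimetres, watching the force.

Request:
step_arm:
  xyz:
    - [-0.01, 0, 0]
    - [-0.02, 0, 0]
    - [-0.03, 0, 0]
    - [-0.03, 0, 0]
  yaw: [0, 0, 0, 0]
  claw: [1, 1, 1, 1]

```text
time_s: 9.45
tcp_pos: [0.5723, -0.131, 0.1886]
eef_rot: [-180.0, 0.0, 165.2]
contact_force: [-1.8, 0.8, -0.7]
gripper_width: 0.0006
gripper_force: 0.8
```

Request:
step_arm:
  xyz:
    - [-0.005, 0, 0]
    - [-0.01, 0, 0]
    - [-0.01, 0, 0]
  yaw: [0, 0, 0]
  claw: [1, 1, 1]

```text
time_s: 9.7
tcp_pos: [0.574, -0.1314, 0.1885]
eef_rot: [-180.0, -0.0, 165.2]
contact_force: [-1.1, 1.0, -1.6]
gripper_width: 0.0003
gripper_force: 0.8
```

Request:
step_arm:
  xyz:
    - [-0.005, 0, 0]
    - [-0.01, 0, 0]
    - [-0.01, 0, 0]
  yaw: [0, 0, 0]
  claw: [1, 1, 1]

```text
time_s: 9.95
tcp_pos: [0.5755, -0.1319, 0.1883]
eef_rot: [-180.0, -0.1, 165.2]
contact_force: [-3.1, 2.3, -0.7]
gripper_width: 0.0007
gripper_force: 1.6
```

Request:
step_arm:
  xyz:
    - [-0.005, 0, 0]
    - [-0.01, 0, 0]
    - [-0.01, 0, 0]
  yaw: [0, 0, 0]
  claw: [1, 1, 1]

```text
time_s: 10.2
tcp_pos: [0.5769, -0.1322, 0.188]
eef_rot: [-180.0, -0.1, 165.2]
contact_force: [-5.3, 2.6, -1.0]
gripper_width: 0.0002
gripper_force: 2.8
```

Request:
step_arm:
  xyz:
    - [-0.005, 0, 0]
    - [-0.005, 0, 0]
  yaw: [0, 0]
  claw: [1, 1]

```text
time_s: 10.37
tcp_pos: [0.5776, -0.1324, 0.1879]
eef_rot: [-180.0, -0.2, 165.2]
contact_force: [-6.5, 3.9, -1.3]
gripper_width: 0.0005
gripper_force: 3.3
```

Request:
step_arm:
  xyz:
    - [-0.005, 0, 0]
    - [-0.01, 0, 0]
    - [-0.01, 0, 0]
  yaw: [0, 0, 0]
  claw: [1, 1, 1]

```text
time_s: 10.62
tcp_pos: [0.5788, -0.1329, 0.1876]
eef_rot: [-180.0, -0.2, 165.2]
contact_force: [-7.5, 3.4, -1.2]
gripper_width: 0.0006
gripper_force: 4.3
```

Request:
step_arm:
  xyz:
    - [0.03, 0, 0]
    - [0.1, 0, 0]
    - [0.2, 0, 0]
    - [0.3, 0, 0]
    - [0.4, 0, -0.1]
    - [0.5, 0, -0.3]
    - [0.6, 0, -0.4]
    - [0.75, 0, -0.5]
    - [0.9, 0, -0.5]
    - [0.9, 0, -0.5]
  yaw: [0, 0, 0, 0, 0, 0, 0, 0, 0, 0]
  claw: [1, 1, 1, 1, 1, 1, 1, 1, 1, 1]

```text
time_s: 11.45
tcp_pos: [0.4044, -0.0868, 0.2913]
eef_rot: [179.8, 0.4, 165.2]
contact_force: [-0.1, -0.8, -1.5]
gripper_width: 0.0001
gripper_force: 0.0
```

```bash
python3 - <<'E'
from h import *
go(.0225,-.044,.188)
import k
a=[cap(n)[0] for n in("top","side")]
cv2.imwrite("pics/f6.png",np.hstack([cv2.resize(a[0][170:300,270:430],(400,325)),cv2.resize(a[1][180:310,250:410],(400,325))]))
E
```

```text
tcp mix [-0.1525 -0.0437] z 0.2913 yaw 165.18 F mix [ 0.16 -0.81] -> xyz [-0.8716 -0.0029  0.5222] turn -6.396328837846947e-05 world [ 0.574 -0.132  0.188]
side [316 210  12  11 105] mix@z.194 [ 0.0431 -0.0305] z 0.193
top [359 207  14  14 157] mix@z.194 [ 0.0499 -0.0405] z 0.2
```

View pics/f6.png

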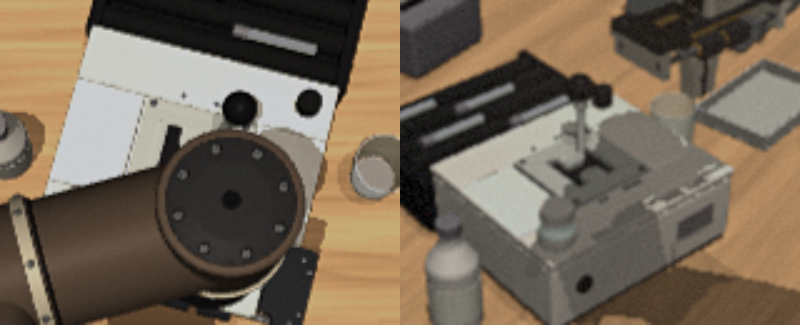

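View: the knob is at (240,108) in the top half and (580,90) in the side half, with the stem at the forward end of the right leg. Its centre measures about (+50, -41) mm, against (+50, -43) mm for home. The stopper, jar, bottle and beaker are undisturbed and the robot is clear.

```bash
python3 -c "
from h import *
print(job.close_job())"
```

```text
the job is handed in; nothing more can be done
None
```

The gear lever is home in the third slot, moved only by fingertip pushes: the knob measured about (+50, −41) mm against the target (+50, −43), the robot is clear, everything else looks undisturbed in the pictures, and the job was handed in at about 12 s.

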